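# Lay the loose spice jars in the sloping drawer rest

### The job

Two of the glass jars are lying loose and rolling about in the open drawer. Lay each of them in its own empty hollow of the sloping beech rest like the two already stored there: on its side, lid at the upper end, fully down in the hollow and with its foot right against the stop rail, then let go. They are glass, so set them down and push them home gently, do not drop them or send them rolling, and leave the stored jars, the cup and the herb stripper where they are.

Things in the scene. Friction and masses are not known exactly. Their poses are not given: they have to be found in the camera images.
- drawer: open drawer of a low white kitchen unit, fixed; origin on the worktop under the middle of the drawer, x to its back (away from the robot). Inside 400 mm deep (x), 600 wide (y). Its floor, a flat white pegboard, lies 24 mm above the worktop; plywood sides rise to 88 mm and the white front to 112 mm above the worktop. The 168 mm high unit begins 220 mm behind the origin.
- empty_1: empty beech block; four equal fixed ones, 77 mm wide (y), stand side by side 78 mm apart. Its top slopes up 30 degrees towards its +x, with a straight hollow 33 mm wide, 5 mm deep, flanks at 24 degrees lined with black non-slip rubber (a jar laid in it does not slide). A rigid stop rail at the low end stands 14 mm above its bottom. Origin: middle of the underside; x level, z up.
- empty_2: a second, equal block, also empty at the start; same frame. Six fixed beech pegs, 10 mm thick and 34 mm high, stand close round the row of four blocks.
- full_1: an equal block, occupied by stored_1; same frame.
- full_2: an equal block, occupied by stored_2; same frame.
- empty_1_foot (a point): where the middle of a jar's foot comes when it is home in empty_1: 25 mm square off the bottom of the hollow, in the face of the stop rail
- empty_1_lid (a point): where the middle of the outer face of the lid comes when a jar is home in empty_1: 68 mm up the slope from empty_1_foot
- empty_2_foot (a point): where the middle of a jar's foot comes when it is home in empty_2: 25 mm square off the bottom of the hollow, in the face of the stop rail
- empty_2_lid (a point): where the middle of the outer face of the lid comes when a jar is home in empty_2: 68 mm up the slope from empty_2_foot
- jar_1: loose squat clear glass jar, black screw lid, about 130 g, lying on its side on the pegboard, free to roll; to be put away. Glass 50 mm in diameter for the 48 mm from the foot (rounded shoulder and neck at the end), then the lid, 44 mm in diameter; 68 mm over all. Origin on its axis, 25 mm from the foot, so 25 mm above what it lies on; x runs along it from foot to lid. Any side may be up.
- jar_2: the second loose jar, the same in all respects, also to be put away
- jar_1_foot (a point): middle of the flat foot of jar_1
- jar_1_lid (a point): middle of the outer face of the lid of jar_1
- jar_2_foot (a point): middle of the flat foot of jar_2
- jar_2_lid (a point): middle of the outer face of the lid of jar_2
- stored_1: an equal jar that already lies home in full_1, foot down against the stop, lid up the slope; same frame. To be left alone.
- stored_2: an equal jar that already lies home in full_2. To be left alone.
- cup: small white porcelain measuring cup, 62 mm in diameter, 52 mm high, with a handle, standing on the pegboard between four beech pegs 34 mm high; origin at the middle of its underside. To be left alone.
- stripper: flat stainless herb stripper with a row of holes, 144 x 34 x 4 mm, lying on the pegboard; origin in the middle of its underside, x along it. To be left alone.

How it is judged:
By the outcome, as a careful person would: the job done as asked, in the order asked, and still so for the second after the job is handed in, with the robot touching nothing.
It also fails if it takes over 58 s, if anything falls off the work surface, if the arm or the gripper's body presses on something with over 40 N, if the wrist force passes 120 N, or if a joint passes its speed limit or range.

### The arm

A 6-joint arm with a two-finger parallel gripper is mounted at the origin on the work surface. World frame = base frame: x ahead of the robot, y to its left, z up, the work surface at z = 0. Lengths are in mm, angles in rad, forces in N, time in s.
With the tool pointing down it reaches from about 275 to 725 mm from the base axis. Payload 5.6 kg.
Tool frame: the origin (TCP) lies midway between the tips of the shut fingers; the grasp point (between the pads) lies 19 mm behind it; z points along the fingers, y is the line along which they close (so a half turn about z gives the same grasp; the last joint's range is limited). The gripper opens to 85 mm and grips with 20 to 120 N. Pads are 22 mm wide; open, the fingers measure 114 mm over their backs; the gripper's body (76 mm by 85 mm) begins 54 mm behind the grasp point. The pads swing forward as they close: fully open they stand 13 mm farther back than shut.
Start: joints at [-0.934, 0.255, 0.108, 0, -1.424, -0.285], TCP at [189.542, -516.301, 208.583] pointing down, gripper open.
Joint ranges: [-2.95, 2.95], [-1.21, 1.97], [-1.09, 1.5], [-2.87, 1.71], [-2.94, -0.07], [-3.05, 3.05]. Speed limits (rad/s): [2.57, 2.57, 3.14, 3.14, 3.14, 3.14].

### API

Orientations are given as a unit quaternion [x, y, z, w].
In Python, from station import r, camrig, job, status gives the robot as it stands (r), with the cameras (camrig), the job (job) and the readings (status).
- The arm moves only by the shell command python3 steer.py 'ROWS' [OPENING]. ROWS is rows parted by semicolons, their numbers by spaces, 1 to 12 of them, each of 6 numbers: dx, dy, dz in mm, then a rotation vector rx, ry, rz in rad; each row is the pose to reach, as a shift and turn from the pose commanded when the command began, along the tool's axes at that moment; what a row does not reach only later rows make up. A row lasts 1/10 s, in which the tool goes at most 50 mm and 0.15 rad, less where a joint would pass 70% of its speed; a pose out of reach is approached as far as the arm can. OPENING is the finger opening in mm, set as the command begins (- or left out keeps the last). The fingers move at their own pace and stop on an object; the grip force is fixed at half the most. Time passes only in rows, so rows that do not move let the fingers close. It prints the time, the measured TCP pose, the force, the opening and the grip force at its end.
- status.observe(): the state, without advancing time (a new reading comes with each control period).
- camrig.camera(name): name is "scene" or "top"; returns the picture (480x640x3 uint8, blue, green, red); there is no depth.
- camrig.camera_model(name): a dict with "K" (3x3 intrinsics, pixels), "k1" (the pictures are not rectified: a ray, as slopes to the right and down, at radius r is drawn at 1 + k1 r^2 times it, then the intrinsics apply), "camera_from_world" (4x4, takes a point from world to camera coordinates). Camera axes: x right, y up, looking along -z (the intrinsics and any distortion apply to the point x, -y, -z); pixel columns grow to the right and rows downward; lengths in mm; the calibration is good to about 2 mm. A picture is of the moment at which its call begins. camera_model takes no time and is no camera call.
- job.hand_in(): hands the job in; it is judged then, once.
The state is a dict: "time_s": time; "joint_positions": joint angles; "qvel": joint speeds; "joint_torque": joint torques, N m; "tcp_pos": TCP position; "orientation": TCP orientation; "ft_force": force on the tool from outside, world axes, zero at the start; "torque": the same for the moment, N m; "grip_width": finger opening in mm; "finger_force": force on a finger pad.
Only numpy, scipy, OpenCV 4.12 (cv2) and the standard library are available. Lean on these libraries where they do the work, as an engineer would, in place of code of your own. Each camera call takes 0.05 s, during which the arm holds its last target. There are 200 camera calls.

## Working session

There is one attempt and no reset: what is moved stays moved. The work goes in short steps, Python scripts to look and compute and a shell command to move; the robot and the scene stay as the last step left them, time stands still between calls to the robot, and variables do not carry over. Pictures are saved under pics/ and viewed, at most 10 in all, crops included, and the job is handed in when it is done.

```bash
ls; mkdir -p pics
python3 - <<'E'
from station import r, camrig, job, status
import cv2,json
for n in("scene","top"):
    cv2.imwrite(f"pics/{n}0.png",camrig.camera(n)); m=camrig.camera_model(n); print(n,m)
print(status.observe())
E
```

```text
pics
station.py
steer.py
scene {'K': array([[487.7895207 ,   0.        , 316.16364104],
       [  0.        , 487.7895207 , 233.35477637],
       [  0.        ,   0.        ,   1.        ]]), 'k1': -0.1082825842703116, 'camera_from_world': array([[ 2.18953545e-01,  9.75731564e-01, -2.69450796e-03,
        -1.42880492e+02],
       [-7.26308030e-01,  1.64825869e-01,  6.67314827e-01,
         3.37915180e+02],
       [ 6.51564265e-01, -1.44153904e-01,  7.44770878e-01,
        -1.23084954e+03],
       [ 0.00000000e+00,  0.00000000e+00,  0.00000000e+00,
         1.00000000e+00]])}
top {'K': array([[604.54555674,   0.        , 313.49310009],
       [  0.        , 604.54555674, 235.84104351],
       [  0.        ,   0.        ,   1.        ]]), 'k1': -0.16747206352903574, 'camera_from_world': array([[ 7.21294103e-03, -9.99973135e-01,  1.30523520e-03,
        -8.89609485e+00],
       [ 9.85130443e-01,  7.32993046e-03,  1.71651628e-01,
        -5.75313627e+02],
       [-1.71656584e-01,  4.77138560e-05,  9.85156848e-01,
        -1.01770106e+03],
       [ 0.00000000e+00,  0.00000000e+00,  0.00000000e+00,
         1.00000000e+00]])}
{'time_s': 0.1, 'joint_positions': array([-9.34422576e-01,  2.55696559e-01,  1.07157936e-01, -3.99387241e-04,
       -1.42389109e+00, -2.84593541e-01]), 'qvel': array([ 8.35482523e-05, -1.93511710e-03,  2.36715844e-03,  1.86427498e-03,
        1.06916392e-04,  5.63835266e-04]), 'joint_torque': array([-1.14808008e-03, -3.87603343e+01,  2.38475007e+01,  5.37778482e+00,
       -3.75021802e-03,  7.15464552e-06]), 'tcp_pos': array([ 189.39612182, -515.86698165,  207.794627  ]), 'orientation': array([-1.74955578e-01,  9.84575969e-01,  8.19399550e-04, -1.85979224e-04]), 'ft_force': array([-0.06729553, -0.4367419 , -0.61682685]), 'torque': array([ 0.01579076, -0.04583404,  0.0420096 ]), 'finger_force': 0.0, 'grip_width': 85.41589226867636}
```

View pics/top0.png

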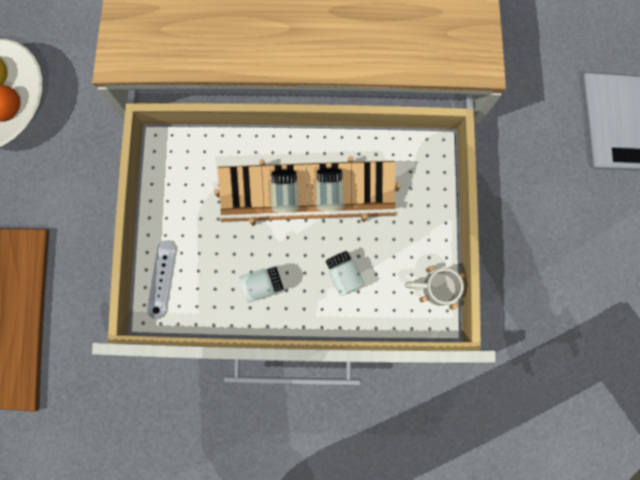

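View pics/scene0.png

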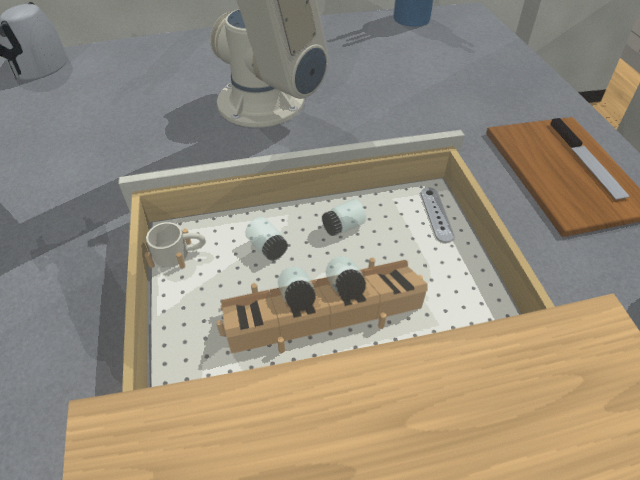

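The top view shows jar A at about (262,284), lid to the right, and jar B at (344,272), lid up-left. The empty blocks are the outer ones, at (240,190) and (374,187), with the stop rail at rows 210-218. I'll take enlarged crops next.

Run:
```python
from station import r, camrig, job, status
import cv2
a=cv2.imread("pics/top0.png")[150:310,205:415]; b=camrig.camera("scene")
c=camrig.camera("top")
d=cv2.absdiff(c,cv2.imread("pics/top0.png")); print("motion",d[240:310,230:380].max())
cv2.imwrite("pics/t1.png",cv2.resize(a,(788,600),interpolation=cv2.INTER_CUBIC))
cv2.imwrite("pics/s1.png",cv2.resize(b[190:360,200:440],(800,567),interpolation=cv2.INTER_CUBIC))
```

```text
motion 14
```

View pics/t1.png

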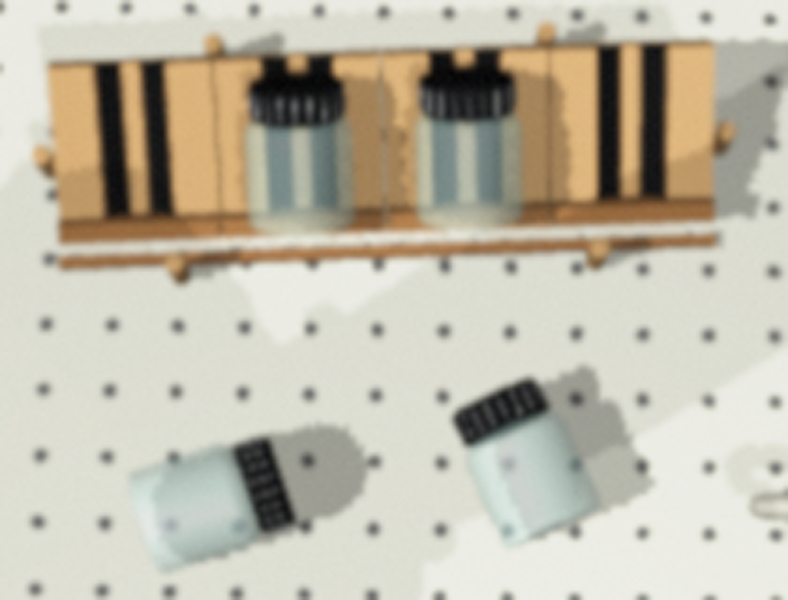

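View pics/s1.png

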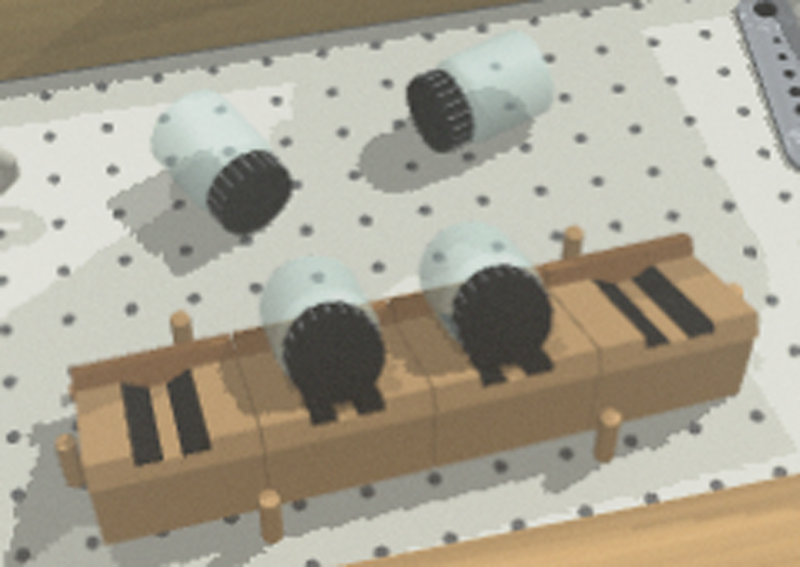

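The crops show jar A's lid edge corners at (268,438)/(295,526) and its foot at (131,480)/(166,572). Jar B's lid edge is (453,414)/(535,378), with its foot at (515,547)/(600,505). The stored lids, the rail and the block corners are clear in both views.

```bash
cat > h.py <<'E'
import numpy as np, cv2
from station import r, camrig, job, status
from scipy.optimize import least_squares
from scipy.spatial.transform import Rotation as R
M={n:camrig.camera_model(n) for n in("top","scene")}
def proj(n,P):
    m=M[n];P=np.atleast_2d(P);c=P@m["camera_from_world"][:3,:3].T+m["camera_from_world"][:3,3]
    s=np.c_[c[:,0],-c[:,1]]/-c[:,2:];s=s*(1+m["k1"]*(s**2).sum(1,keepdims=True))
    return s*m["K"][0,0]+m["K"][:2,2]
T=lambda u,v:np.array([205+u/3.752-.37,150+v/3.75-.37])
S=lambda u,v:np.array([200+u/3.333-.35,190+v/3.335-.35])
E
cat > m.py <<'E'
from h import *
def tri(t,s):
    f=least_squares(lambda p:np.r_[proj("top",p)[0]-T(*t),proj("scene",p)[0]-S(*s)],[550,0,60]);return f.x,f.cost
for n,t,s in [("railL",(60,262),(690,237)),("railR",(716,241),(72,370)),("backL",(50,63),(757,316)),("backR",(714,43),(88,466)),
 ("rubL1",(97,65),(714,330)),("rubR4",(665,45),(133,464)),("rubR_low",(664,199),(122,388)),("rubL_low",(107,216),(640,268)),
 ("lidL",(297,84),(503,308)),("lidR",(468,78),(334,342)),("pegBL",(213,45),(610,413)),("pegBR",(546,32),(270,494)),("pegFL",(178,262),(574,231)),("pegFR",(599,247),(181,317))]:
    print(n,*(lambda a:(a[0].round(1),round(a[1],2)))(tri(t,s)))
# jars
for n,lid,foot,sl in [("A",[(268,438),(295,526)],[(131,480),(166,572)],(440,111)),("B",[(453,414),(535,378)],[(515,547),(600,505)],(250,193))]:
    def res(p):
        x,y,a=p;d=np.array([np.cos(a),np.sin(a),0]);o=np.array([x,y,49])
        L=o+43*d;F=o-25*d
        return np.r_[proj("top",L)[0]-T(*np.mean(lid,0)),proj("top",F)[0]-T(*np.mean(foot,0)),proj("scene",L)[0]-S(*sl)]
    f=min((least_squares(res,[450,0,a]) for a in(-1.3,.4,1.5)),key=lambda f:f.cost)
    print(n,f.x.round(3),f.fun.round(2))
E
python3 m.py
```

```text
railL [606.2 165.5  42.1] 3.5
railR [ 617.9 -149.5   41.8] 1.29
backL [690.8 163.9  88.2] 0.19
backR [ 702.2 -143.5   89.1] 1.65
rubL1 [691.1 143.   84.3] 0.56
rubR4 [ 702.4 -123.4   84.1] 0.02
rubR_low [ 637.1 -125.7   46.9] 0.12
rubL_low [625.5 136.7  49.9] 1.86
lidL [674.9  46.9 109.2] 0.03
lidR [677.7 -30.  111.4] 0.2
pegBL [708.4  90.6  59.5] 0.21
pegBR [715.6 -68.1  60.3] 0.45
pegFL [602.4 105.   59.5] 0.58
pegFR [611.  -93.   58.8] 0.28
A [486.043  96.359  -1.213] [-1.22 -0.65 -2.42  0.84 -3.57  1.56]
B [ 5.00837e+02 -6.44680e+01  4.60000e-01] [0.21 1.03 0.54 1.09 1.19 2.51]
```

Run:
```python
from h import *
ims=[camrig.camera("top").astype(float) for _ in range(4)]; t=np.mean(ims,0)
s=np.mean([camrig.camera("scene").astype(float) for _ in range(4)],0)
a=cv2.resize(t[152:226,212:312],(800,592),interpolation=cv2.INTER_CUBIC).clip(0,255)
cv2.imwrite("pics/t2.png",a)
b=cv2.resize(s[252:327,300:400],(800,600),interpolation=cv2.INTER_CUBIC).clip(0,255)
cv2.imwrite("pics/s2.png",b)
```

```text
[ WARN:0@24.786] global loadsave.cpp:1063 imwrite_ Unsupported depth image for selected encoder is fallbacked to CV_8U.
```

View pics/t2.png

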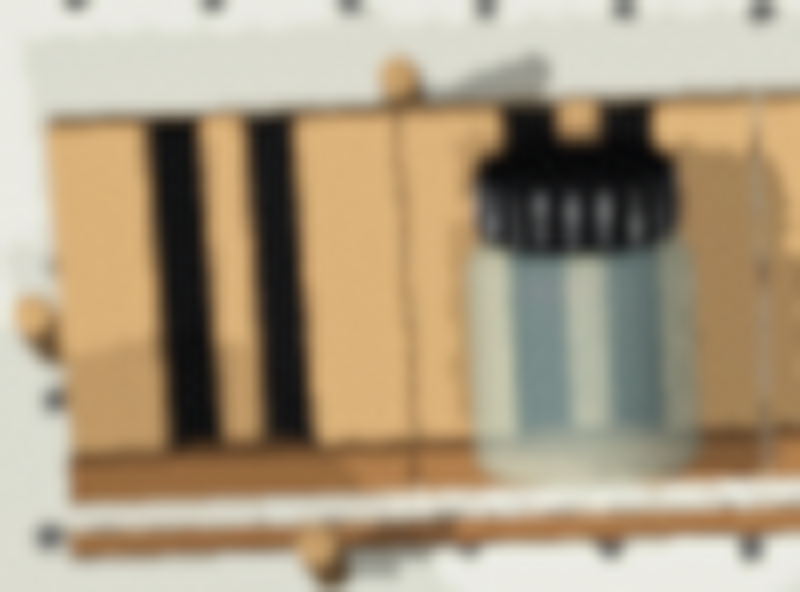

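View pics/s2.png

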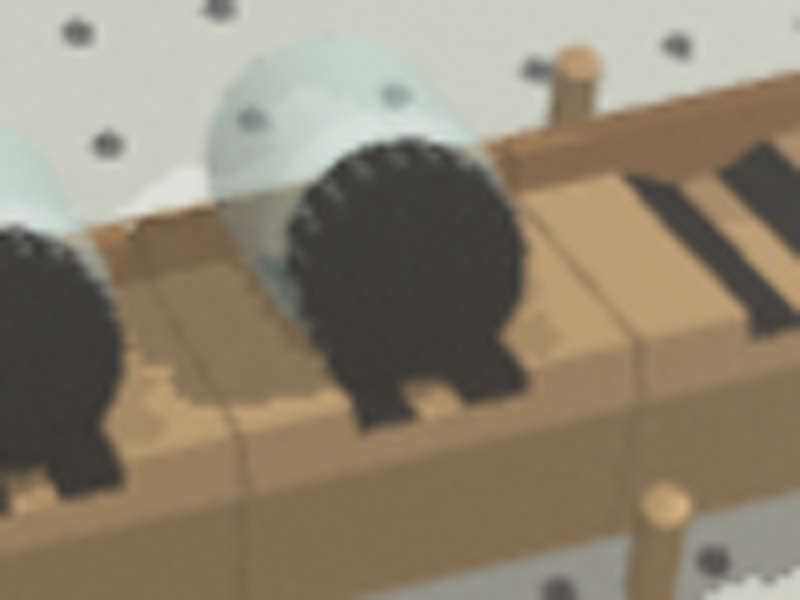

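The rail face meets the slope at t2 v≈445-455. The lid disc of the left stored jar is centred at s2 (408,258), and the seams and rubber strips are readable. I'll fit the row as a single model.

```bash
cat > fit.py <<'E'
from h import *
T2=lambda u,v:np.array([212+u/8-.44,152+v/8-.44]); S2=lambda u,v:np.array([300+u/8-.44,252+v/8-.44])
F=[("top",T2(70,455),0,5,38.5),("top",T2(47,120),'L',5,38.5),("top",T(714,200),0,5,-272.5),("top",T(714,43),'L',5,-272.5),
("top",T2(148,122),'L',5,16.5),("top",T2(172,447),0,5,16.5),("top",T2(292,118),'L',5,-16.5),("top",T2(314,440),0,5,-16.5),
("top",T(600,46),'L',5,-217.5),("top",T(665,45),'L',5,-250.5),("top",T(600,200),0,5,-217.5),("top",T(664,199),0,5,-250.5),
("top",T2(578,145),68,3,-78),
("scene",S2(520,207),0,5,-39),("scene",S2(637,340),'L',5,-39),("scene",S2(238,432),'L',5,-117),("scene",S2(140,255),0,5,-117),
("scene",S2(408,258),68,25,-78),("scene",S(334,342),68,25,-156),("scene",S2(755,335),'L',5,-16.5),("scene",S2(628,178),0,5,-16.5),
("scene",S(757,316),'L',5,38.5),("scene",S(88,466),'L',5,-272.5)]
a=np.pi/6
def pt(p,s,n,t):
    x,y,z,th,L=p; s=L if s=='L' else s
    h=s*np.cos(a)-n*np.sin(a); return np.array([x+h*np.cos(th)-t*np.sin(th),y+h*np.sin(th)+t*np.cos(th),z+s*np.sin(a)+n*np.cos(a)])
res=lambda p:np.concatenate([proj(c,pt(p,s,n,t))[0]-q for c,q,s,n,t in F])
f=least_squares(res,[620,120,40,.037,80],loss="soft_l1"); p=f.x
if __name__=="__main__":
    print(p.round(3)); print(np.c_[range(len(F)),res(p).reshape(-1,2).round(1)])
    for k in(0,-234):print("foot",pt(p,0,25,k).round(1),"lid",pt(p,68,25,k).round(1),"origin",pt(p,25,25,k).round(1))
E
python3 fit.py; sed -i 's/(440,111)/(431,112)/;s/(250,193)/(256,200)/' m.py; python3 m.py | tail -2
```

```text
[6.28126e+02 1.24010e+02 4.70510e+01 3.80000e-02 7.59130e+01]
[[ 0.  -0.2 -0.4]
 [ 1.  -0.6  0. ]
 [ 2.  -0.8 -0.1]
 [ 3.  -0.1  0.2]
 [ 4.  -0.7 -0.6]
 [ 5.  -0.7  0.2]
 [ 6.   0.1 -0.8]
 [ 7.  -0.   0.5]
 [ 8.  -1.   0.2]
 [ 9.   0.5 -0. ]
 [10.  -1.   0.7]
 [11.   0.3  0.5]
 [12.  -0.1 -1.2]
 [13.  -1.2 -1.7]
 [14.  -0.1  0.4]
 [15.  -0.5  0.4]
 [16.   0.2  2.4]
 [17.   0.7  2.1]
 [18.   0.1  5. ]
 [19.  -0.8 -2.2]
 [20.  -1.7 -1. ]
 [21.   0.1 -1. ]
 [22.  -2.8 -0. ]]
foot [615.6 123.5  68.7] lid [674.5 125.8 102.7] origin [637.3 124.4  81.2]
foot [ 624.5 -110.3   68.7] lid [ 683.4 -108.1  102.7] origin [ 646.2 -109.5   81.2]
A [486.107  94.951  -1.232] [-0.27 -0.24 -1.7   0.55 -1.88  1.13]
B [ 5.02137e+02 -6.37260e+01  4.64000e-01] [-0.3   0.34  0.16  0.32  0.02  0.86]
```

```bash
cat > d.py <<'E'
# d.py x y z yaw tilt : tool-frame delta to the pose; tool x at yaw (rad), tilt = lid-up pitch about tool y
from h import *
import sys
def goal(yaw,tilt,s=1):
    x=s*np.array([np.cos(yaw)*np.cos(tilt),np.sin(yaw)*np.cos(tilt),np.sin(tilt)])
    z=np.array([np.cos(yaw)*np.sin(tilt),np.sin(yaw)*np.sin(tilt),-np.cos(tilt)])
    return np.c_[x,np.cross(z,x),z]
o=status.observe();R0=R.from_quat(o["orientation"]).as_matrix()
v=list(map(float,sys.argv[1:]));G=goal(v[3],v[4],v[5] if len(v)>5 else 1)
print("t",o["time_s"],"tcp",o["tcp_pos"].round(1),"delta",(R0.T@(np.array(v[:3])-o["tcp_pos"])).round(1),R.from_matrix(R0.T@G).as_rotvec().round(3),"q",o["joint_positions"].round(2))
E
python3 d.py 486 95 180 -1.232 0
python3 steer.py '-489 472 28 0 0 -1.558;-489 472 28 0 0 -1.558;-489 472 28 0 0 -1.558;-489 472 28 0 0 -1.558;-489 472 28 0 0 -1.558;-489 472 28 0 0 -1.558;-489 472 28 0 0 -1.558;-489 472 28 0 0 -1.558;-489 472 28 0 0 -1.558;-489 472 28 0 0 -1.558;-489 472 28 0 0 -1.558;-489 472 28 0 0 -1.558' 85; python3 d.py 486 95 180 -1.232 0;python3 d.py 486 95 32 -1.232 0
```

```text
time_s: 1.8
tcp_pos: [451.5, 25.4, 184.3]
orientation: [0.817, -0.577, 0.0, -0.0]
ft_force: [1.6, -0.9, 0.9]
grip_width: 85.0
finger_force: 0.0
t 1.8 tcp [451.5  25.4 184.3] delta [-54.1 -55.8   4.3] [-0.001 -0.     0.003] q [ 0.4   0.07 -0.18  0.   -1.32 -0.06]
t 1.8 tcp [451.5  25.4 184.3] delta [-54.1 -55.6 152.3] [-0.001 -0.     0.003] q [ 0.4   0.07 -0.18  0.   -1.32 -0.06]
```

```bash
python3 steer.py '0 0 0 0 0 0;0 0 0 0 0 0' >/dev/null; python3 d.py 486 95 100 -1.232 0
```

```text
t 2.0 tcp [451.1  24.1 183.6] delta [-55.2 -56.7  83.5] [ 0.001 -0.     0.002] q [ 0.4   0.07 -0.18  0.   -1.32 -0.06]
```

```bash
python3 steer.py '-28 -28 20 0 0 0;-55 -57 50 0 0 0;-55 -57 83 0 0 0;-55 -57 83 0 0 0;-55 -57 83 0 0 0' 80
python3 - <<'E'
from h import *
s=camrig.camera("scene");t=camrig.camera("top")
c=np.hstack([cv2.resize(s[170:290,270:400],(433,400),interpolation=2),cv2.resize(t[240:320,220:300],(367,400)[::1],interpolation=2)])
cv2.imwrite("pics/g1.png",c)
E
python3 d.py 486 95 32 -1.232 0
```

```text
time_s: 2.5
tcp_pos: [486.4, 92.6, 101.8]
orientation: [0.816, -0.578, 0.0, 0.0]
ft_force: [1.0, -0.1, 1.3]
grip_width: 79.8
finger_force: 0.0
t 2.6 tcp [487.6  93.3 103.2] delta [-2.1  1.2 71.2] [-0.004 -0.    -0.001] q [ 0.51  0.21 -0.23  0.   -1.13 -0.17]
```

View pics/g1.png

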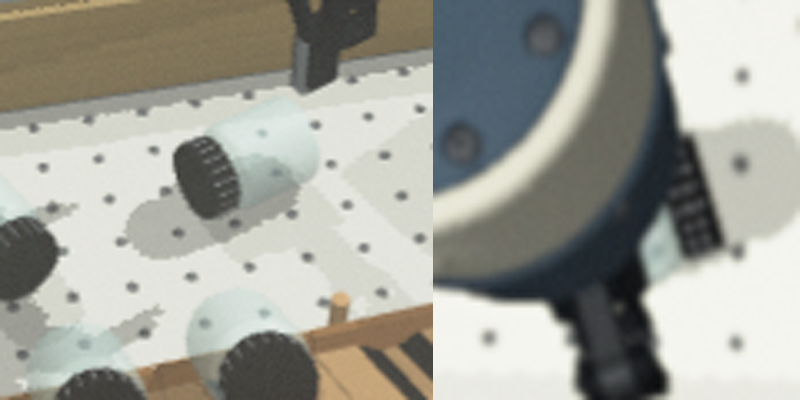

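Run:
```python
from h import *
t=np.array([487.6,93.3,108.]);u=np.array([.943,.332,0])*44
for q in(t,t+u,t-u):
    s=proj("scene",q)[0];w=proj("top",q)[0];print(((s-[270,170])*3.33).round(),((w-[220,240])*[4.59,5]).round())
```

```text
[258.  74.] [155. 209.]
[308. 125.] [117.  84.]
[212.  27.] [193. 335.]
```

The gripper straddles jar A, with one finger at scene crop (318,88) and one at top crop (610,340). Next I'll descend and grip.

```bash
python3 steer.py '-2 1 30 0 0 0;-2 1 60 0 0 0;-2 1 71 0 0 0;-2 1 71 0 0 0;-2 1 71 0 0 0' 80; python3 steer.py '0 0 0 0 0 0;0 0 0 0 0 0;0 0 0 0 0 0;0 0 0 0 0 0;0 0 0 0 0 0;0 0 0 0 0 0' 62;python3 steer.py '0 0 0 0 0 0;0 0 0 0 0 0;0 0 0 0 0 0;0 0 0 0 0 0;0 0 0 0 0 0;0 0 0 0 0 0' 46; python3 d.py 486 95 180 -1.232 0
```

```text
time_s: 3.1
tcp_pos: [486.2, 95.7, 31.7]
orientation: [0.816, -0.578, 0.001, -0.001]
ft_force: [-0.4, 0.1, 0.4]
grip_width: 80.2
finger_force: 0.0
time_s: 3.7
tcp_pos: [484.8, 95.5, 29.9]
orientation: [0.816, -0.578, -0.0, 0.0]
ft_force: [0.5, 0.2, -0.0]
grip_width: 62.0
finger_force: 0.0
time_s: 4.3
tcp_pos: [485.9, 95.9, 30.5]
orientation: [0.816, -0.578, 0.001, -0.001]
ft_force: [3.3, 0.9, 5.3]
grip_width: 46.4
finger_force: 19.2
t 4.3 tcp [485.9  95.9  30.5] delta [ 9.000e-01 -1.000e-01 -1.495e+02] [-0.002 -0.     0.001] q [ 0.51  0.28 -0.34  0.   -0.95 -0.17]
```

```bash
python3 - <<'E'
from h import *
s=camrig.camera("scene");t=camrig.camera("top")
c=np.hstack([cv2.resize(s[160:270,280:390],(400,400),interpolation=2),cv2.resize(t[240:320,220:300],(400,400),interpolation=2)])
cv2.imwrite("pics/g2.png",c)
E
python3 steer.py '0 0 0 0 0 0;0 0 0 0 0 0' 44
```

```text
time_s: 4.6
tcp_pos: [485.9, 95.9, 30.8]
orientation: [0.816, -0.577, 0.001, -0.001]
ft_force: [2.2, 1.2, 7.3]
grip_width: 44.9
finger_force: 44.6
```

View pics/g2.png

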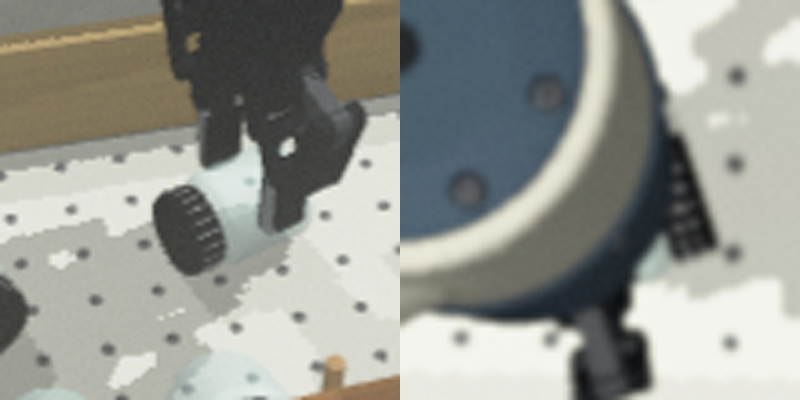

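The fingers hold the glass body between its foot and middle. The narrow reading is pad compliance. I'll firm the grip and lift.

```bash
python3 steer.py '0 0 0 0 0 0;0 0 0 0 0 0;0 0 -20 0 0 0;0 0 -60 0 0 0;0 0 -100 0 0 0;0 0 -130 0 0 0;0 0 -130 0 0 0' 40; python3 d.py 600 123 190 0.038 0.5236
python3 - <<'E'
from h import *
s=camrig.camera("scene");t=camrig.camera("top")
c=np.hstack([cv2.resize(s[110:230,280:400],(400,400),interpolation=2),cv2.resize(t[240:320,220:300],(400,400),interpolation=2)])
cv2.imwrite("pics/g3.png",c)
E
```

```text
time_s: 5.3
tcp_pos: [485.8, 95.9, 163.0]
orientation: [0.816, -0.578, 0.001, -0.002]
ft_force: [1.0, 0.1, -2.1]
grip_width: 44.1
finger_force: 58.9
t 5.3 tcp [485.8  95.9 163. ] delta [  12.4 -116.8  -26.4] [ 0.328  0.448 -1.24 ] q [ 0.51  0.16 -0.13  0.   -1.28 -0.17]
```

View pics/g3.png

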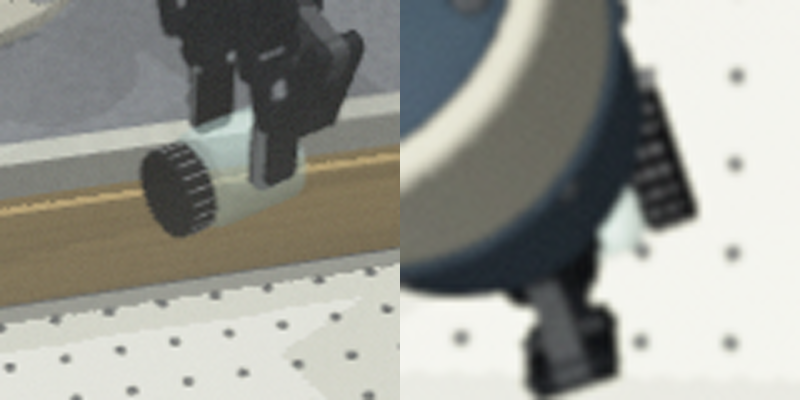

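The jar is held level, with the lid face centre at scene crop (170,190) and the top-view lid edge midpoint at (675,143).

Run:
```python
from h import *
tcp=np.array([485.8,95.9,163]);a=-1.232;d=np.array([np.cos(a),np.sin(a),0])
s=np.array([280+170/3.333-.35,110+190/3.333-.35]);t=np.array([220+275/5-.4,240+143/5-.4])
for W in((1,1),(1,0.01),(.01,1)):
    f=least_squares(lambda p:np.r_[W[0]*(proj("scene",tcp+(43+p[0])*d+[0,0,p[1]])[0]-s),W[1]*(proj("top",tcp+(43+p[0])*d+[0,0,p[1]])[0]-t)],[0,18]);print(f.x.round(1),f.fun.round(1))
```

```text
[-0.6 20.6] [-1.6 -0.1 -1.   1. ]
[-3.6 19. ] [-0. -0. -0.  0.]
[ 1.5 27.5] [-0. -0.  0.  0.]
```

```bash
python3 d.py 617 125 160 0.038 0.5236; python3 steer.py '12 -117 -26 .328 .448 -1.24;12 -117 -26 .328 .448 -1.24;12 -117 -26 .328 .448 -1.24;12 -117 -26 .328 .448 -1.24;12 -117 -26 .328 .448 -1.24;12 -117 -26 .328 .448 -1.24;12 -117 -26 .328 .448 -1.24;12 -117 -26 .328 .448 -1.24;12 -117 -26 .328 .448 -1.24;12 -117 -26 .328 .448 -1.24;12 -117 -26 .328 .448 -1.24;12 -117 -26 .328 .448 -1.24'; python3 d.py 627 125 123 0.038 0.5236;  python3 d.py 646.5 124.8 65.2 0.038 0.5236
```

```text
t 5.4 tcp [483.4  95.4 158.7] delta [  16.5 -135.9   -1.7] [ 0.334  0.453 -1.239] q [ 0.51  0.17 -0.13 -0.   -1.27 -0.17]
time_s: 6.6
tcp_pos: [599.3, 123.2, 185.2]
orientation: [0.967, 0.018, 0.256, -0.004]
ft_force: [-0.1, 0.3, -1.4]
grip_width: 43.9
finger_force: 59.1
t 6.6 tcp [599.3 123.2 185.2] delta [-6.7 -0.9 67.8] [ 0.002  0.006 -0.001] q [ 0.61  0.05 -0.5   0.47 -0.63  0.67]
t 6.6 tcp [599.3 123.2 185.2] delta [-1.840e+01 -1.000e-01  1.277e+02] [ 0.002  0.006 -0.001] q [ 0.61  0.05 -0.5   0.47 -0.63  0.67]
```

```bash
python3 steer.py '-8 0 30 0 0 0;-8 0 60 0 0 0;-8 0 90 0 0 0;-8 0 105 0 0 0;-8 0 115 0 0 0;-8 0 115 0 0 0;-8 0 115 0 0 0'
python3 - <<'E'
from h import *
s=np.mean([camrig.camera("scene").astype(float) for _ in range(2)],0)
cv2.imwrite("pics/p1.png",cv2.resize(s[220:325,320:460],(800,600),interpolation=2).astype(np.uint8))
E
python3 d.py 646.5 124.8 65.2 0.038 0.5236
```

```text
time_s: 7.3
tcp_pos: [649.8, 124.8, 82.0]
orientation: [0.966, 0.018, 0.257, -0.004]
ft_force: [-0.2, 0.6, -0.3]
grip_width: 43.8
finger_force: 59.1
t 7.4 tcp [649.9 125.3  83. ] delta [-11.8   0.4  13.8] [0.001 0.003 0.   ] q [ 0.48  0.23 -0.65  0.8  -0.3   0.4 ]
```

View pics/p1.png

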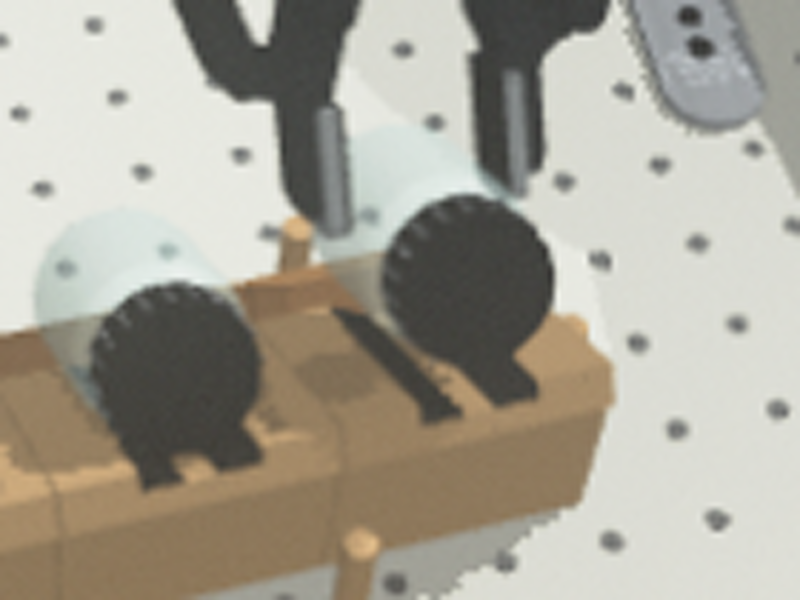

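The held jar is above hollow 1 with its lid at crop (468,278). It sits slightly right of the rubber strips, whose lower ends are at about (440,412) and (515,395). The stored lid is at (176,365). I'll compare these with the model.

Run:
```python
from fit import *
C=lambda u,v:np.array([320+u/5.714-.4,220+v/5.714-.4])
print("stored",proj("scene",pt(p,68,25,-78))[0]-C(176,365))
for ds,dn,dt in((11.3,13.8,0),(11.3,13.8,-4),(16,13.8,0),(11.3,10,0)):
    print(ds,dn,dt,proj("scene",pt(p,68+ds,25+dn,dt))[0]-C(468,278))
print("rub",proj("scene",pt(p,'L',5,-16.5))[0]-C(537,393)*0-C(423,420), proj("scene",pt(p,'L',5,16.5))[0]-C(538,393))
```

```text
stored [0.82804914 2.43407637]
11.3 13.8 0 [1.21992521 0.98357194]
11.3 13.8 -4 [-1.30207895  1.54494304]
16 13.8 0 [2.44359586 2.12470455]
11.3 10 0 [1.39874568 3.32553988]
rub [-0.44779907 -1.86201702] [-0.21077135 -1.8457353 ]
```

```bash
python3 steer.py '0 0 4 0 0 0;0 0 8 0 0 0;0 0 8 0 0 0;0 0 8 0 0 0'|egrep 'ft|tcp'; python3 steer.py '-2 0 0 0 0 0;-4 0 0 0 0 0;-6 0 0 0 0 0;-7 0 0 0 0 0;-7 0 0 0 0 0'|egrep 'ft|tcp'
```

```text
tcp_pos: [653.1, 124.8, 75.0]
ft_force: [0.0, 0.1, -1.8]
tcp_pos: [646.9, 124.6, 71.5]
ft_force: [1.1, 0.0, -1.7]
```

```bash
for i in 1; do python3 steer.py '-1 0 2 0 0 0;-2 0 2 0 0 0;-2 0 2 0 0 0;-2 0 2 0 0 0'|egrep 'ft|tcp'; done; python3 steer.py '-1 0 0 0 0 0;-1 0 0 0 0 0;-1 0 0 0 0 0'|egrep 'ft|tcp'
```

```text
tcp_pos: [646.4, 124.7, 68.9]
ft_force: [0.4, 0.0, -1.7]
tcp_pos: [645.6, 124.7, 68.4]
ft_force: [0.3, -0.1, -1.3]
```

```bash
python3 steer.py '-1 0 0 0 0 0;-1 0 0 0 0 0;-1 0 0 0 0 0'|egrep 'ft|tcp'
```

```text
tcp_pos: [644.7, 124.6, 67.9]
ft_force: [0.3, -0.2, -0.7]
```

```bash
for i in 1 2; do python3 steer.py '-1 0 0 0 0 0;-1 0 0 0 0 0;-1 0 0 0 0 0'|egrep 'ft|tcp';done
```

```text
tcp_pos: [643.8, 124.6, 67.4]
ft_force: [-0.1, 0.6, -1.4]
tcp_pos: [642.9, 124.6, 66.9]
ft_force: [0.4, -0.1, -1.0]
```

```bash
for i in 1 2; do python3 steer.py '-1 0 0 0 0 0;-1 0 0 0 0 0;-1 0 0 0 0 0'|egrep 'ft|tcp';done
```

```text
tcp_pos: [642.5, 124.7, 66.9]
ft_force: [1.7, -1.0, -0.6]
tcp_pos: [642.0, 124.7, 66.9]
ft_force: [3.9, -1.2, 3.8]
```

```bash
python3 steer.py '0.6 0 0 0 0 0;0.6 0 1 0 0 0;0.6 0 1 0 0 0'|egrep 'ft|tcp'; python3 steer.py '0 0 1 0 0 0;0 0 1 0 0 0;0 0 1 0 0 0'|egrep 'ft|tcp'
```

```text
tcp_pos: [642.8, 125.1, 65.9]
ft_force: [3.4, -0.5, 3.5]
tcp_pos: [643.3, 125.3, 65.1]
ft_force: [3.4, 1.3, 3.7]
```

```bash
for i in 1 2 ; do python3 steer.py '0 0 1 0 0 0;0 0 1 0 0 0;0 0 1 0 0 0'|egrep 'ft|tcp';done
```

```text
tcp_pos: [643.8, 125.2, 64.2]
ft_force: [4.0, 0.8, 5.6]
tcp_pos: [644.2, 125.1, 64.1]
ft_force: [-1.7, 0.8, 10.2]
```

```bash
Z='0 0 0 0 0 0'; python3 steer.py '0 0 0 0 0 0;0 0 0 0 0 0;0 0 0 0 0 0' 48|egrep -v ori; python3 steer.py '0 0 0 0 0 0;0 0 0 0 0 0;0 0 0 0 0 0;0 0 0 0 0 0' 60|egrep -v ori
```

```text
time_s: 12.0
tcp_pos: [643.0, 124.7, 62.0]
ft_force: [-0.8, 2.7, 3.6]
grip_width: 48.4
finger_force: 2.2
time_s: 12.4
tcp_pos: [643.3, 124.2, 62.1]
ft_force: [-0.1, -0.0, -0.3]
grip_width: 59.8
finger_force: 0.0
```

```bash
python3 steer.py '0 0 -5 0 0 0;0 0 -15 0 0 0;0 0 -30 0 0 0;0 0 -60 0 0 0;0 0 -100 0 0 0;0 0 -130 0 0 0;0 0 -130 0 0 0' 62|egrep -v ori
python3 - <<'E'
from fit import *
im=[camrig.camera("scene").astype(float) for _ in range(2)]; s=np.mean(im,0).astype(np.uint8); cv2.imwrite("pics/after1.png",s)
t=camrig.camera("top");cv2.imwrite("pics/after1t.png",t)
g=s.max(2)
# dark-lid blobs: compare ellipse at stored k=-78 with k=0 by template match of disc mask (projected lid disc)
for k in(0,-78,-156):
    best=[]
    for ds in np.arange(-8,8.1,1):
        for dn in np.arange(-6,9.1,1):
            ph=np.linspace(0,2*np.pi,60)
            def ring(R): return np.array([proj("scene",pt(p,68+ds,25+dn+R*np.sin(q),k+R*np.cos(q)))[0] for q in ph]).astype(np.float32)
            def val(R):
                q=ring(R);return cv2.remap(g,q[:,0:1],q[:,1:2],1).astype(float).ravel()
            up=np.sin(ph)>-.3
            best.append((np.mean((val(24.5)-val(19.5))[up]),ds,dn))
    best.sort(reverse=True);print(k,[tuple(np.round(b,1)) for b in best[:4]])
E
```

```text
time_s: 13.1
tcp_pos: [579.9, 123.9, 180.7]
ft_force: [0.6, 1.2, 0.9]
grip_width: 62.0
finger_force: 0.0
0 [(np.float64(106.7), np.float64(-8.0), np.float64(3.0)), (np.float64(105.6), np.float64(-7.0), np.float64(3.0)), (np.float64(105.3), np.float64(-8.0), np.float64(2.0)), (np.float64(104.1), np.float64(-6.0), np.float64(3.0))]
-78 [(np.float64(90.7), np.float64(-8.0), np.float64(2.0)), (np.float64(90.4), np.float64(-7.0), np.float64(3.0)), (np.float64(90.1), np.float64(-6.0), np.float64(3.0)), (np.float64(89.6), np.float64(-7.0), np.float64(2.0))]
-156 [(np.float64(95.6), np.float64(-6.0), np.float64(3.0)), (np.float64(95.5), np.float64(-8.0), np.float64(2.0)), (np.float64(95.2), np.float64(-4.0), np.float64(4.0)), (np.float64(95.0), np.float64(-5.0), np.float64(3.0))]
```

```bash
python3 d.py 502 -64 160 0.464 0
```

```text
t 13.25 tcp [578.9 122.1 175. ] delta [-80.4 183.1 -28.3] [ 0.112 -0.51  -0.416] q [ 0.63  0.01 -0.58  0.51 -0.6   0.61]
```

```bash
python3 steer.py '-80 183 -28 .112 -.51 -.416;-80 183 -28 .112 -.51 -.416;-80 183 -28 .112 -.51 -.416;-80 183 -28 .112 -.51 -.416;-80 183 -28 .112 -.51 -.416;-80 183 -28 .112 -.51 -.416;-80 183 -28 .112 -.51 -.416;-80 183 -28 .112 -.51 -.416' 80|egrep tcp
python3 - <<'E'
from fit import *
t=np.mean([camrig.camera("top").astype(float) for _ in range(3)],0); cv2.imwrite("pics/b.png",t.astype(np.uint8))
g=t.max(2).astype(np.float32)
# brightness profile along each jar's top line (n=50 at lid 47): compare slots
for k in(0,-78,-156):
    v=[]
    for s in np.arange(30,84,2):
        q=np.array([proj("top",pt(p,s,45,k+w))[0] for w in np.linspace(-12,12,9)]).astype(np.float32)
        v.append(cv2.remap(g,q[:,:1],q[:,1:],1).mean())
    print(k,np.round(v).astype(int))
for k in(0,-78,-156):   # across jar at s=56
    v=[]
    for w in range(-34,35,2):
        q=np.array([proj("top",pt(p,s,25,k+w))[0] for s in np.linspace(50,58,5)]).astype(np.float32)
        v.append(cv2.remap(g,q[:,:1],q[:,1:],1).mean())
    print(k,np.round(v).astype(int))
E
python3 d.py 502 -64 80 0.464 0
```

```text
tcp_pos: [502.9, -64.3, 158.5]
0 [148 142 142 149 159 165 166 166 165 160 141 102  68  56  53  49  44  38
  29  19  13  12  19  44  80 103 112]
-78 [168 162 155 148 142 138 142 152 158 157 144 106  63  48  49  54  56  50
  35  20  13  11  12  27  53  74  84]
-156 [198 195 193 190 187 183 178 173 166 159 148 130  99  66  50  45  43  40
  31  21  14  11  12  23  49  75  89]
0 [172 171 172 172 169 153 114  70  51  45  37  40  40  36  54  59  42  46
  61  50  42  63  63  45  46  55  64  94 144 185 200 202 201 201 205]
-78 [138 138 138 138 136 125  96  62  48  36  47  52  34  45  69  48  34  60
  60  39  55  75  53  49  56  67  95 115 164 201 213 218 209 186 171]
-156 [124 149 178 205 221 223 216 201 170 136 118  79  49  51  48  40  46  46
  35  38  44  38  51  73  59  71  91 118 165 194 202 202 198 179 152]
t 14.2 tcp [502.4 -63.3 160.1] delta [-0.7  0.4 80.1] [ 0.    -0.001 -0.   ] q [ 0.18  0.19 -0.1   0.   -1.28  1.85]
```

Jar 1's profiles match the stored jars to about 1 mm, both along and across, so it is home. Next I'll grasp jar 2.

```bash
python3 steer.py '0 0 40 0 0 0;0 0 80 0 0 0;0 0 110 0 0 0;0 0 128 0 0 0;0 0 128 0 0 0;0 0 128 0 0 0' 80|egrep 'tcp|ft'; python3 steer.py '0 0 0 0 0 0;0 0 0 0 0 0;0 0 0 0 0 0;0 0 0 0 0 0;0 0 0 0 0 0;0 0 0 0 0 0' 62|egrep 'tcp|ft';python3 steer.py '0 0 0 0 0 0;0 0 0 0 0 0;0 0 0 0 0 0;0 0 0 0 0 0;0 0 0 0 0 0' 46|egrep -v ori;python3 steer.py '0 0 0 0 0 0;0 0 0 0 0 0;0 0 0 0 0 0' 40|egrep -v ori
```

```text
tcp_pos: [503.3, -63.3, 33.4]
ft_force: [0.8, 0.8, 0.5]
tcp_pos: [503.1, -63.7, 32.6]
ft_force: [0.6, -0.3, 0.6]
time_s: 15.9
tcp_pos: [502.7, -62.7, 33.6]
ft_force: [-5.3, 4.6, 11.3]
grip_width: 46.2
finger_force: 5.6
time_s: 16.2
tcp_pos: [502.7, -62.3, 34.3]
ft_force: [-8.3, 8.5, 17.9]
grip_width: 41.4
finger_force: 56.5
```

```bash
python3 steer.py '0 0 0 0 0 0;0 0 0 0 0 0;0 0 0 0 0 0;0 0 0 0 0 0' 60|egrep -v ori;  python3 steer.py '0 0 2 0 0 0;0 0 3.5 0 0 0;0 0 3.5 0 0 0' 60|egrep -v ori;python3 steer.py '0 0 0 0 0 0;0 0 0 0 0 0;0 0 0 0 0 0;0 0 0 0 0 0' 46|egrep -v ori;python3 steer.py '0 0 0 0 0 0;0 0 0 0 0 0;0 0 0 0 0 0' 44|egrep -v ori
```

```text
time_s: 16.6
tcp_pos: [502.9, -63.8, 32.2]
ft_force: [-0.9, 0.2, 0.1]
grip_width: 60.0
finger_force: 0.0
time_s: 16.9
tcp_pos: [502.8, -63.7, 28.6]
ft_force: [0.2, 1.0, -0.9]
grip_width: 59.9
finger_force: 0.0
time_s: 17.3
tcp_pos: [503.0, -63.4, 29.4]
ft_force: [-3.4, 3.6, 6.7]
grip_width: 46.7
finger_force: 28.8
time_s: 17.6
tcp_pos: [503.1, -63.4, 29.7]
ft_force: [-4.1, 3.0, 8.0]
grip_width: 44.9
finger_force: 56.7
```

```bash
python3 steer.py '0 0 0 0 0 0;0 0 -10 0 0 0;0 0 -40 0 0 0;0 0 -80 0 0 0;0 0 -120 0 0 0;0 0 -140 0 0 0;0 0 -140 0 0 0;0 0 -140 0 0 0' 41|egrep -v ori
python3 - <<'E'
from fit import *
s=np.mean([camrig.camera("scene").astype(float) for _ in range(2)],0); t=camrig.camera("top"); cv2.imwrite("pics/b2.png",s.astype(np.uint8))
g=s.max(2).astype(np.float32)
o=status.observe();tcp=o["tcp_pos"];X=R.from_quat(o["orientation"]).as_matrix();ph=np.linspace(0,2*np.pi,72)
best=[]
for e in np.arange(-8,8.1,1):
  for c in np.arange(10,27,1):
   for w in (-2,0,2):
    def val(Rr):
        P=np.array([tcp+X@[43+e,w+Rr*np.cos(q),-c+Rr*np.sin(q)] for q in ph]); u=proj("scene",P).astype(np.float32)
        return cv2.remap(g,u[:,:1],u[:,1:],1).ravel()
    dlt=val(24.5)-val(19.5); low=np.sin(ph)>-.2   # lower half: outside is drawer, bright
    best.append((dlt[low].mean(),e,c,w))
best.sort(reverse=True);print(*[np.round(b,1) for b in best[:8]],sep="\n");print(o["ft_force"].round(1))
E
python3 d.py 610 -110 200 0.038 0.5236
```

```text
time_s: 18.4
tcp_pos: [502.7, -63.7, 168.7]
ft_force: [-0.4, 0.1, -1.9]
grip_width: 44.9
finger_force: 59.7
[58.1  1.  21.   2. ]
[57.8  0.  20.   2. ]
[57.4 -6.  13.  -2. ]
[57.3 -2.  17.   0. ]
[57.3 -5.  14.  -2. ]
[57.1 -2.  18.   0. ]
[57.1 -3.  16.   0. ]
[56.9  2.  22.   2. ]
[-0.2  0.3 -0.9]
t 18.55 tcp [502.  -63.8 167.5] delta [ 75.8  89.6 -32.7] [-0.112  0.518  0.416] q [ 0.18  0.19 -0.08 -0.   -1.3   1.85]
```

```bash
python3 steer.py '76 90 -33 -.112 .518 .416;76 90 -33 -.112 .518 .416;76 90 -33 -.112 .518 .416;76 90 -33 -.112 .518 .416;76 90 -33 -.112 .518 .416;76 90 -33 -.112 .518 .416;76 90 -33 -.112 .518 .416'|egrep -v ori; python3 d.py 653.2 -108.7 63.5 0.038 0.5236
```

```text
time_s: 19.25
tcp_pos: [610.6, -110.2, 201.4]
ft_force: [-0.0, 0.1, -1.2]
grip_width: 44.4
finger_force: 59.9
t 19.25 tcp [ 610.6 -110.2  201.4] delta [-3.220e+01  1.000e-01  1.407e+02] [-0.    -0.001  0.002] q [ 0.09  0.05 -0.3   0.04 -0.69  1.5 ]
```

```bash
python3 steer.py '-10 0 30 0 0 0;-20 0 65 0 0 0;-20 0 95 0 0 0;-20 0 115 0 0 0;-20 0 128 0 0 0;-20 0 128 0 0 0;-20 0 128 0 0 0'|egrep -v ori
python3 - <<'E'
from fit import *
s=np.mean([camrig.camera("scene").astype(float) for _ in range(2)],0);g=s.max(2).astype(np.float32);ph=np.linspace(0,2*np.pi,72)
def fitl(k,S,N):
    best=[]
    for dn in N:
      for w in np.arange(-6,6.1,1):
        def val(Rr):
            u=proj("scene",np.array([pt(p,68+S,25+dn+Rr*np.sin(q),k+w+Rr*np.cos(q)) for q in ph])).astype(np.float32)
            return cv2.remap(g,u[:,:1],u[:,1:],1).ravel()
        best.append(((val(24.5)-val(19.5))[np.sin(ph)>-.3].mean(),dn,w))
    best.sort(reverse=True);print(k,[tuple(np.round(b,1)) for b in best[:4]])
for k in(0,-78,-156):fitl(k,-2.5,np.arange(-3,9))
fitl(-234,9.5,np.arange(5,24))
E
python3 d.py 653.2 -108.7 63.5 0.038 0.5236
```

```text
time_s: 19.95
tcp_pos: [658.9, -108.4, 82.0]
ft_force: [-0.5, 0.2, -1.5]
grip_width: 44.8
finger_force: 59.9
0 [(np.float64(105.7), np.float64(5.0), np.float64(-2.0)), (np.float64(104.5), np.float64(5.0), np.float64(-3.0)), (np.float64(104.2), np.float64(6.0), np.float64(-3.0)), (np.float64(101.4), np.float64(4.0), np.float64(-2.0))]
-78 [(np.float64(93.7), np.float64(5.0), np.float64(-2.0)), (np.float64(92.1), np.float64(5.0), np.float64(-1.0)), (np.float64(91.8), np.float64(4.0), np.float64(-2.0)), (np.float64(91.5), np.float64(4.0), np.float64(-1.0))]
-156 [(np.float64(100.5), np.float64(4.0), np.float64(0.0)), (np.float64(99.9), np.float64(5.0), np.float64(0.0)), (np.float64(99.9), np.float64(4.0), np.float64(-1.0)), (np.float64(99.3), np.float64(5.0), np.float64(-1.0))]
-234 [(np.float64(119.1), np.float64(19.0), np.float64(0.0)), (np.float64(117.6), np.float64(19.0), np.float64(1.0)), (np.float64(117.2), np.float64(18.0), np.float64(0.0)), (np.float64(116.5), np.float64(18.0), np.float64(1.0))]
t 20.05 tcp [ 658.9 -108.4   83. ] delta [-14.8   0.1  14. ] [-0.    -0.006  0.001] q [ 0.08  0.25 -0.4   0.06 -0.39  1.48]
```

Lateral position agrees, with 14 mm of height left. I'll lower, then slide to the stop in small steps.

```bash
python3 steer.py '-3 0 5 0 0 0;-6 0 10.5 0 0 0;-8 0 10.5 0 0 0;-10 0 10.5 0 0 0;-11 0 10.5 0 0 0;-11 0 10.5 0 0 0;-11 0 10.5 0 0 0'|egrep 'ft|tcp'; python3 steer.py '-1 0 0 0 0 0;-2 0 0 0 0 0;-2 0 0 0 0 0;-2 0 0 0 0 0'|egrep 'ft|tcp'; python3 steer.py '-1 0 0 0 0 0;-1 0 0 0 0 0;-1 0 0 0 0 0'|egrep 'ft|tcp'
```

```text
tcp_pos: [654.8, -108.4, 67.7]
ft_force: [3.2, -0.2, -0.6]
tcp_pos: [654.2, -108.4, 67.8]
ft_force: [3.9, 0.1, 1.9]
tcp_pos: [654.0, -108.4, 67.8]
ft_force: [4.8, -0.9, 1.8]
```

```bash
python3 steer.py '1 0 0 0 0 0;1 0 1 0 0 0;1 0 1.5 0 0 0;1 0 1.5 0 0 0'|egrep 'ft|tcp'; for i in 1 2; do python3 steer.py '0 0 1 0 0 0;0 0 1 0 0 0;0 0 1 0 0 0'|egrep 'ft|tcp';done
```

```text
tcp_pos: [655.3, -108.3, 66.9]
ft_force: [4.5, 0.8, 4.9]
tcp_pos: [655.8, -108.3, 66.1]
ft_force: [4.9, 1.0, 5.0]
tcp_pos: [656.3, -108.2, 65.3]
ft_force: [4.1, 0.6, 5.6]
```

```bash
for i in 1; do python3 steer.py '0 0 0.7 0 0 0;0 0 0.7 0 0 0;0 0 0.7 0 0 0'|egrep 'ft|tcp';done;  python3 steer.py '0 0 0.7 0 0 0;0 0 0.7 0 0 0;0 0 0.7 0 0 0'|egrep 'ft|tcp'
```

```text
tcp_pos: [656.8, -108.2, 64.9]
ft_force: [4.4, 0.8, 6.9]
tcp_pos: [657.2, -108.2, 64.7]
ft_force: [1.4, 1.3, 8.3]
```

```bash
python3 steer.py '-0.4 0 0.7 0 0 0;-0.4 0 0.7 0 0 0;-0.4 0 0.7 0 0 0'|egrep 'ft|tcp'; python3 steer.py '0 0 0 0 0 0;0 0 0 0 0 0;0 0 0 0 0 0' 48|egrep -v ori; python3 steer.py '0 0 0 0 0 0;0 0 0 0 0 0;0 0 0 0 0 0;0 0 0 0 0 0' 60|egrep -v ori
```

```text
tcp_pos: [657.5, -108.3, 64.6]
ft_force: [-0.1, 1.8, 11.6]
time_s: 23.65
tcp_pos: [657.4, -108.3, 64.1]
ft_force: [3.4, 0.5, 8.6]
grip_width: 47.8
finger_force: 7.4
time_s: 24.05
tcp_pos: [653.7, -108.6, 59.7]
ft_force: [-1.0, -0.3, 0.6]
grip_width: 59.9
finger_force: 0.0
```

```bash
python3 steer.py '0 0 -5 0 0 0;0 0 -15 0 0 0;0 0 -30 0 0 0;0 0 -60 0 0 0;0 0 -100 0 0 0;0 0 -130 0 0 0;-40 0 -160 0 0 0;-80 0 -190 0 0 0;-120 0 -220 0 0 0;-120 0 -220 0 0 0;-120 0 -220 0 0 0;-120 0 -220 0 0 0' 62|egrep -v ori
cat > chk.py <<'E'
from fit import *
t=np.mean([camrig.camera("top").astype(float) for _ in range(3)],0); cv2.imwrite("pics/e.png",t.astype(np.uint8))
g=t.max(2).astype(np.float32);s=np.mean([camrig.camera("scene").astype(float) for _ in range(2)],0);gs=s.max(2).astype(np.float32)
for k in(0,-78,-156,-234):
    v=[]
    for a_ in np.arange(40,84,2):
        q=np.array([proj("top",pt(p,a_,45,k+w))[0] for w in np.linspace(-12,12,9)]).astype(np.float32)
        v.append(cv2.remap(g,q[:,:1],q[:,1:],1).mean())
    print(k,np.round(v).astype(int))
for k in(0,-78,-156,-234):
    v=[]
    for w in range(-34,35,2):
        q=np.array([proj("top",pt(p,a_,25,k+w))[0] for a_ in np.linspace(50,58,5)]).astype(np.float32)
        v.append(cv2.remap(g,q[:,:1],q[:,1:],1).mean())
    print(k,np.round(v).astype(int))
ph=np.linspace(0,2*np.pi,72)
for k in(0,-78,-156,-234):
    best=[]
    for dn in np.arange(-3,12,.5):
      for w in np.arange(-4,4.1,1):
        def val(Rr):
            u=proj("scene",np.array([pt(p,65.5,25+dn+Rr*np.sin(q),k+w+Rr*np.cos(q)) for q in ph])).astype(np.float32)
            return cv2.remap(gs,u[:,:1],u[:,1:],1).ravel()
        best.append(((val(24.5)-val(19.5))[np.sin(ph)>-.3].mean(),dn,w))
    best.sort(reverse=True);print(k,*[tuple(map(float,np.round(b,1))) for b in best[:3]])
E
python3 chk.py
```

```text
time_s: 25.25
tcp_pos: [440.9, -116.6, 191.1]
ft_force: [-0.0, 0.6, 0.2]
grip_width: 62.2
finger_force: 0.0
0 [161 162 161 160 156 137  99  66  54  51  47  43  37  28  18  12  11  19
  43  78 100 109]
-78 [155 155 155 155 152 139 103  63  51  54  58  61  54  37  22  14  11  12
  25  51  74  87]
-156 [155 154 154 154 152 141 111  68  49  49  49  47  43  34  23  14  11  11
  22  47  74  90]
-234 [158 158 158 158 157 151 128  88  61  55  54  52  46  39  27  18  12  11
  20  48  85 104]
0 [167 167 167 167 164 149 111  68  49  44  35  39  39  35  52  57  40  45
  59  48  40  61  61  44  45  55  70  99 149 196 218 223 224 223 221]
-78 [169 169 169 169 167 152 114  70  54  42  56  62  40  51  78  55  39  68
  68  41  53  72  51  47  54  65  92 111 160 196 208 213 204 181 166]
-156 [169 170 170 171 170 158 118  75  52  59  85  62  35  42  39  36  48  47
  36  42  47  39  58  85  66  78  98 120 162 191 203 212 217 206 182]
-234 [175 172 172 172 167 146  98  61  59  59  59  79  67  43  52  58  43  50
  71  57  43  53  56  66  94  83  86 132 174 192 197 201 211 214 197]
0 (100.6, 5.0, -2.0) (100.2, 5.5, -3.0) (100.1, 5.5, -2.0)
-78 (87.1, 5.0, -2.0) (87.1, 4.5, -2.0) (86.8, 4.5, -1.0)
-156 (92.5, 4.0, 0.0) (92.4, 4.5, 0.0) (92.0, 4.5, -1.0)
-234 (96.9, 4.0, 0.0) (96.6, 3.5, 0.0) (95.7, 4.5, 0.0)
```

Both jars match the stored ones to within about 1 mm. To make sure jar 2's foot is on the stop, I'll push its lid gently with the fingers shut.

```bash
python3 d.py 671.6 -108 160 0.038 0.5236
```

```text
t 25.5 tcp [ 440.9 -116.7  189.9] delta [1.848e+02 1.000e-01 1.416e+02] [-0.    -0.002  0.   ] q [ 0.13 -0.29 -0.63  0.07 -0.71  1.44]
```

```bash
python3 steer.py '185 0 100 0 0 0;185 0 130 0 0 0;185 0 141 0 0 0;185 0 141 0 0 0;185 0 141 0 0 0;185 0 141 0 0 0;185 0 141 0 0 0;185 0 141 0 0 0' 0|egrep 'tcp|grip|ft'; python3 d.py 701.6 -107 108 0.038 0.5236
```

```text
tcp_pos: [670.7, -107.9, 161.4]
ft_force: [-0.1, -0.0, 0.0]
grip_width: -0.1
t 26.3 tcp [ 670.7 -107.9  161.4] delta [-0.1  0.2 61.7] [-0.    -0.003  0.   ] q [ 0.08  0.2  -0.24  0.04 -0.61  1.5 ]
```

```bash
python3 steer.py '0 0 20 0 0 0;0 0 40 0 0 0;0 0 55 0 0 0;0 0 61 0 0 0;0 0 61 0 0 0;0 0 61 0 0 0'|egrep 'tcp|ft'; python3 steer.py '-2 0 0 0 0 0;-4 0 0 0 0 0;-6 0 0 0 0 0;-6 0 0 0 0 0;-6 0 0 0 0 0'|egrep 'tcp|ft'; python3 steer.py '-1 0 0 0 0 0;-1 0 0 0 0 0;-1 0 0 0 0 0'|egrep 'tcp|ft'
```

```text
tcp_pos: [701.9, -106.7, 110.0]
ft_force: [-0.1, 0.0, -0.0]
tcp_pos: [696.6, -106.9, 106.2]
ft_force: [0.4, -0.1, -0.2]
tcp_pos: [695.8, -106.9, 105.5]
ft_force: [-0.5, 0.2, 0.1]
```

```bash
for i in 1; do python3 steer.py '-1 0 0 0 0 0;-1 0 0 0 0 0;-1 0 0 0 0 0'|egrep 'tcp|ft'; done;  python3 steer.py '-1 0 0 0 0 0;-1 0 0 0 0 0;-1 0 0 0 0 0'|egrep 'tcp|ft'
```

```text
tcp_pos: [694.9, -107.0, 105.0]
ft_force: [-0.6, -0.2, 0.5]
tcp_pos: [694.1, -107.0, 104.6]
ft_force: [-0.3, 0.6, 0.7]
```

```bash
python3 steer.py '-1 0 0 0 0 0;-1 0 0 0 0 0;-1 0 0 0 0 0'|egrep 'tcp|ft'
```

```text
tcp_pos: [693.5, -107.0, 104.4]
ft_force: [0.5, 0.1, 0.9]
```

```bash
python3 steer.py '-1 0 0 0 0 0;-1 0 0 0 0 0;-1 0 0 0 0 0'|egrep 'tcp|ft'; python3 steer.py '-1 0 0 0 0 0;-1 0 0 0 0 0;-1 0 0 0 0 0'|egrep 'tcp|ft'
```

```text
tcp_pos: [693.0, -106.9, 104.4]
ft_force: [1.2, 0.6, 2.5]
tcp_pos: [692.6, -106.9, 104.3]
ft_force: [3.7, 0.5, 4.7]
```

```bash
python3 steer.py '-0.7 0 0 0 0 0;-0.7 0 0 0 0 0;-0.7 0 0 0 0 0'|egrep 'tcp|ft'; python3 steer.py '2 0 0 0 0 0;6 0 0 0 0 0;10 0 0 0 0 0;10 0 -20 0 0 0;10 0 -60 0 0 0;10 0 -90 0 0 0;-20 0 -130 0 0 0;-60 0 -160 0 0 0;-100 0 -190 0 0 0;-140 0 -200 0 0 0;-170 0 -200 0 0 0;-170 0 -200 0 0 0'|egrep 'tcp|ft'; python3 chk.py
```

```text
tcp_pos: [692.4, -106.9, 104.4]
ft_force: [4.3, 2.0, 6.3]
tcp_pos: [438.0, -116.9, 185.9]
ft_force: [1.0, -0.5, -0.6]
0 [161 161 161 160 155 136  99  65  54  51  47  42  37  28  18  12  11  18
  42  77 100 108]
-78 [155 155 155 154 152 139 103  63  50  53  58  61  54  37  22  13  11  12
  26  51  74  88]
-156 [154 154 154 154 151 140 110  68  48  49  49  47  43  34  23  14  11  12
  22  47  73  90]
-234 [157 157 157 157 156 148 120  78  56  54  55  55  52  42  27  16  12  11
  21  50  86 105]
0 [167 166 167 167 164 148 111  68  48  44  35  39  39  35  51  57  41  44
  58  48  40  60  60  44  46  56  69  99 149 195 217 223 224 223 220]
-78 [168 168 169 168 166 151 113  70  54  42  56  62  40  51  78  55  40  67
  68  41  53  72  51  47  54  65  92 111 160 195 207 213 203 180 165]
-156 [169 170 170 170 170 157 117  75  53  59  84  61  35  41  39  36  47  47
  35  43  47  39  58  85  66  78  98 120 162 191 203 212 217 205 181]
-234 [174 171 171 171 166 144  99  65  61  61  61  80  68  43  53  59  42  47
  67  53  40  53  56  63  87  77  74 117 166 190 199 206 213 214 196]
0 (100.2, 5.0, -2.0) (99.8, 5.5, -3.0) (99.6, 5.5, -2.0)
-78 (86.8, 5.0, -2.0) (86.5, 4.5, -2.0) (86.2, 4.5, -1.0)
-156 (92.1, 4.0, 0.0) (91.9, 4.5, 0.0) (91.8, 4.5, -1.0)
-234 (96.7, 4.0, 0.0) (96.0, 3.5, 0.0) (95.7, 4.5, 0.0)
```

The push moved jar 2 about 0.5 mm onto its stop. I'll do the same check on jar 1.

```bash
python3 d.py 661.4 126 165 0.038 0.5236
```

```text
t 30.95 tcp [ 444.3 -116.6  190.1] delta [ 183.  -234.1  135.4] [ 0.    -0.003  0.   ] q [ 0.12 -0.29 -0.63  0.07 -0.7   1.45]
```

```bash
python3 steer.py '0 -50 0 0 0 0;0 -100 0 0 0 0;0 -150 0 0 0 0;0 -200 0 0 0 0;0 -234 0 0 0 0;40 -234 29 0 0 0;80 -234 59 0 0 0;120 -234 89 0 0 0;160 -234 118 0 0 0;183 -234 135 0 0 0;183 -234 135 0 0 0;183 -234 135 0 0 0'|egrep 'tcp|ft'; python3 steer.py '0 0 0 0 0 0;0 0 0 0 0 0'|grep ft; python3 d.py 691.4 127.2 108.9 0.038 0.5236
```

```text
tcp_pos: [661.1, 125.8, 163.8]
ft_force: [-0.3, 0.4, -0.3]
ft_force: [-0.6, 0.9, 0.2]
t 32.35 tcp [659.9 126.1 165.8] delta [-1.4  0.1 65.1] [-0.001 -0.004  0.001] q [ 0.54  0.17 -0.41  0.47 -0.56  0.73]
```

```bash
python3 steer.py '0 0 20 0 0 0;0 0 40 0 0 0;0 0 55 0 0 0;0 0 64 0 0 0;0 0 64 0 0 0;0 0 64 0 0 0'|egrep 'tcp|ft'; python3 steer.py '-2 0 0 0 0 0;-4 0 0 0 0 0;-6 0 0 0 0 0;-6 0 0 0 0 0;-6 0 0 0 0 0'|egrep 'tcp|ft'; python3 steer.py '-1 0 0 0 0 0;-2 0 0 0 0 0;-2 0 0 0 0 0'|egrep 'tcp|ft'
```

```text
tcp_pos: [692.6, 127.3, 111.0]
ft_force: [1.2, -0.0, -1.0]
tcp_pos: [687.4, 126.9, 107.2]
ft_force: [0.1, -0.2, 0.4]
tcp_pos: [685.6, 126.8, 105.9]
ft_force: [0.4, 0.5, -0.9]
```

```bash
python3 steer.py '-1 0 0 0 0 0;-2 0 0 0 0 0;-2 0 0 0 0 0'|egrep 'tcp|ft'; python3 steer.py '-1 0 0 0 0 0;-1 0 0 0 0 0;-1 0 0 0 0 0'|egrep 'tcp|ft'
```

```text
tcp_pos: [683.8, 126.7, 104.9]
ft_force: [-0.2, -0.2, 0.5]
tcp_pos: [683.1, 126.8, 104.6]
ft_force: [-0.6, 0.1, -0.2]
```

```bash
python3 steer.py '-1 0 0 0 0 0;-1 0 0 0 0 0;-1 0 0 0 0 0'|egrep 'tcp|ft'; python3 steer.py '-1 0 0 0 0 0;-1 0 0 0 0 0;-1 0 0 0 0 0'|egrep 'tcp|ft'
```

```text
tcp_pos: [682.4, 126.9, 104.3]
ft_force: [0.8, 0.7, 0.1]
tcp_pos: [681.9, 127.0, 104.2]
ft_force: [2.2, -0.6, 2.6]
```

```bash
python3 steer.py '-1 0 0 0 0 0;-1 0 0 0 0 0;-1 0 0 0 0 0'|egrep 'tcp|ft'
```

```text
tcp_pos: [681.3, 127.1, 104.1]
ft_force: [2.1, 0.0, 4.3]
```

```bash
python3 steer.py '-1 0 0 0 0 0;-1 0 0 0 0 0;-1 0 0 0 0 0'|egrep 'tcp|ft'; python3 steer.py '2 0 0 0 0 0;6 0 0 0 0 0;10 0 0 0 0 0;10 0 -20 0 0 0;10 0 -60 0 0 0;10 0 -90 0 0 0;-20 0 -130 0 0 0;-60 0 -160 0 0 0;-100 0 -190 0 0 0;-140 0 -200 0 0 0;-170 0 -200 0 0 0;-170 0 -200 0 0 0'|egrep 'tcp|ft'; python3 steer.py '0 0 0 0 0 0;0 0 0 0 0 0'|egrep 'tcp|ft'; python3 chk.py
```

```text
tcp_pos: [680.9, 127.3, 104.1]
ft_force: [3.6, -0.6, 5.9]
tcp_pos: [428.6, 114.8, 186.2]
ft_force: [-0.3, -0.0, -0.6]
tcp_pos: [432.8, 117.4, 190.1]
ft_force: [0.2, 0.8, -0.0]
0 [162 162 162 161 157 138  99  63  56  59  58  54  45  31  19  12  11  18
  42  77 101 109]
-78 [156 156 156 155 153 140 103  63  51  54  59  61  54  37  22  14  11  12
  26  52  74  88]
-156 [155 155 155 154 152 141 111  68  49  49  49  48  44  35  23  15  11  11
  22  48  74  90]
-234 [159 159 159 158 157 149 121  78  56  54  55  55  53  42  28  16  12  11
  21  50  86 106]
0 [167 167 168 168 165 148 107  69  63  61  52  60  49  38  65  69  47  57
  76  57  43  64  62  48  51  58  77 110 155 198 219 224 225 224 222]
-78 [170 170 170 170 167 153 114  70  54  42  56  63  40  51  78  56  40  68
  68  41  53  72  52  48  54  65  92 112 161 196 209 214 204 182 166]
-156 [170 171 171 171 171 158 118  76  52  59  85  62  36  42  39  36  48  47
  36  42  48  39  58  85  67  79  99 121 163 192 204 213 218 206 183]
-234 [176 173 172 172 168 145 100  65  62  62  61  81  69  43  53  59  43  48
  67  53  41  53  57  63  88  77  75 118 167 192 200 207 214 215 198]
0 (101.8, 5.5, -3.0) (101.8, 5.0, -3.0) (101.2, 4.5, -2.0)
-78 (88.5, 5.0, -2.0) (88.2, 4.5, -2.0) (88.0, 4.5, -1.0)
-156 (93.8, 4.0, 0.0) (93.8, 4.5, 0.0) (93.7, 4.5, -1.0)
-234 (96.6, 4.0, 0.0) (95.9, 3.5, 0.0) (95.7, 4.5, 0.0)
```

Both jars sit like the stored ones, down in the hollow and against the stop. The arm is clear, so I'm handing in.

```bash
python3 -c "
from station import r, camrig, job, status
print(job.hand_in())"
```

```text
the job is handed in; nothing more can be done
None
```

Both loose jars are lying in the two empty hollows, lid up, fully down and with the foot against the stop rail. The camera shows them within about 1 mm of how the stored jars sit. The job was handed in at about 36 s with the arm clear, and no verdict came back.

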